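# Unlatch the parts pen and hold its gate wide

### The job

The bench pen full of bent steel pins is shut by a gate with two catches: squeeze the bolt catch on the pen's latch bracket first so that its bolt is fully drawn back (it stays there), and only then squeeze the sprung grip on the gate. Keeping the grip squeezed, swing the gate out past its half-way detent to wide open, nearly square to the mouth, and finish while still holding it there by the squeezed grip: do not let go, because it would swing back. Leave the pen's neighbours on the bench (bent pin, wrench, tin) undisturbed.

Things in the scene. Friction and masses are not known exactly. Their poses are not given: they have to be found in the camera images.
- pen: Fixed grey sheet-steel pen of bent pins, 250 mm wide (y), 175 mm deep (x), walls 85-100 mm high. Origin on the bench, middle of the mouth; +x points into the pen; the gate closes the mouth, which faces -x. Hinge post at the +y end with a spring detent out to y 206 mm (top 118 mm); latch post at y -105 mm, its bracket (top 105 mm) carries the bolt catch out to y -200 mm. Yaw varies about -0.83 rad.
- bolt_mid (a point): Squeeze point of the bolt catch, 145 mm above the bench, axes as the pen's: middle of its two upright steel plates WHEN SQUEEZED. Plates 10 mm thick (y), 24 wide (x), tops at 160 mm. Fixed plate: outer face 18 mm to -y. Sliding plate: outer face 32 mm to +y when shut, 18 when drawn (50, then 36 mm over both). Bolt bar runs from it to +y, top 119 mm: fingertips above 122 mm.
- bolt (a joint): Bolt catch travel, m: 0 = shot in front of the gate's free end (starts at 0 to 0.002), 0.014 = fully drawn; grows as the sliding plate is squeezed to the pen's -y. Frees the gate beyond 0.009. Stiff slide (4 N): it stays where it is left. The fixed plate cannot give, so centre the fingers on point bolt_mid, not on the shut catch.
- gate_hinge (a point): Point on the gate's vertical hinge axis, fixed to the pen (axes as the pen's), 140 mm above the bench. The gate panel is 200 mm long, 8 mm thick, top edge 101 mm; a stile at its free end, 186 to 200 mm from the axis, is 122 mm high.
- grip_mid (a point): Squeeze point of the gate's grip, 140 mm above the bench, 120 mm from the hinge axis; turns with the gate (axes the pen's when shut, +y always towards the hinge). Middle of the grip's two upright plates WHEN SQUEEZED: 10 mm thick (y), 24 wide (x), from 101 to 156 mm high. Hinge-side plate fixed to the gate, outer face 17 mm to +y; sprung plate's outer face 29 mm to -y at rest, 17 squeezed.
- grip_plate (a joint): Travel of the grip's sprung plate, m: 0 = at rest, its bar behind the keeper on the latch post (46 mm over both plates); 0.012 = fully squeezed (34 mm); frees the gate beyond 0.009. Spring 3 N at rest, 8 N fully squeezed; springs back when let go. Centre the fingers on point grip_mid.
- gate (a joint): Gate angle, rad: 0 = shut, 1.6 = stop; grows as it swings out to the pen's -x side, clockwise from above. A spring pulls it shut (0.12 N m shut, 0.4 wide). The detent is pushed through between 0.7 and 1.0 (up to 1 N m in all, 8 N at the grip); let go beyond it, the gate falls back to rest near 1.0. Wide open is 1.2 or more.
- bent_pin: Bystander: loose L-shaped steel pin, 14 mm thick, legs 110 and 50 mm, lying on the bench. Origin between its legs on the bench.
- wrench: Bystander: flat open-ended steel wrench, about 180 mm long, lying on the bench. Origin under its middle.
- tin: Bystander: plain metal tin, 64 mm across and 75 mm high. Origin at the centre of its underside.

How it is judged (in metres and radians):
On the way, in this order (a step that is already met when the one before it is completed fails the run):
1. the bolt catch is drawn back, the gate still shut and its grip not yet squeezed (value of joint bolt above 0.0105 m and value of joint grip_plate below 0.003 m and value of joint gate below 0.06 rad), for 0.2 s.
2. the gate's grip is squeezed while the gate is still shut (value of joint bolt above 0.0095 m and value of joint grip_plate above 0.009 m and value of joint gate below 0.12 rad and contact force between the fingers and pen above 2 N), for 0.1 s.
3. the gate is past its detent, moved by the squeezed grip (value of joint gate above 1.05 rad and value of joint grip_plate above 0.006 m), for 0.1 s.
At the end, for the whole second after the job is handed in: The gate stands at 1.2 rad or more and still (under 0.1 rad/s), held by the fingers on its grip, which is still squeezed (plate in by more than 6 mm, finger force over 2 N); the bolt is still drawn (over 9.5 mm); bent pin, wrench and tin within 30 mm of where they were (value of joint gate above 1.2 rad and velocity of joint gate between -0.1 and 0.1 rad/s and value of joint grip_plate above 0.006 m and contact force between the fingers and pen above 2 N and value of joint bolt above 0.0095 m and distance of each of bent_pin, wrench, tin from where it was at the start of the episode below 0.03 m); the arm keeps its last pose, push and grip.
It fails at once if the gate's grip is squeezed before the bolt catch is drawn (value of joint grip_plate above 0.006 m and value of joint bolt below 0.007 m).
It fails at once if a bystander is pushed away or knocked over (distance of any of bent_pin, wrench, tin from where it was at the start of the episode above 0.03 m or angle between tin's own z axis and vertical above 0.5 rad).
It also fails if it takes over 45 s, if anything falls off the work surface, if the arm or the gripper's body presses on something with over 40 N, if the wrist force passes 120 N, or if a joint passes its speed limit or range.

### The arm

A 7-joint arm with a two-finger parallel gripper is mounted at the origin on the work surface. World frame = base frame: x ahead of the robot, y to its left, z up, the work surface at z = 0. Lengths are in mm, angles in rad, forces in N, time in s.
With the tool pointing down it reaches from about 400 to 875 mm from the base axis. Payload 4.4 kg.
Tool frame: the origin (TCP) lies at the very end of the fingers, on their centre line; the grasp point (between the pads) lies 19 mm behind it; y points along the fingers, z is the direction in which the jaws open and shut, and the axes are right-handed (so a half turn about y gives the same grasp; the last joint's range is limited). The gripper opens to 85 mm and grips with 20 to 120 N. Pads are 22 mm wide; open, the fingers measure 114 mm over their backs; the gripper's body (76 mm by 85 mm) begins 54 mm behind the grasp point. The pads swing forward as they close: fully open they stand 13 mm farther back than shut.
Start: joints at [-1.263, 0.628, 0.038, 1.517, -0.027, 0.996, -0.02], TCP at [237.328, 605.139, 205.613] pointing down, gripper open.
Joint ranges: [-3.06, 3.06], [-0.37, 2.12], [-1.25, 1.32], [0.18, 2.47], [-1.1, 4.24], [0.23, 1.98], [-2.94, 2.94]. Speed limits (rad/s): [2.57, 2.57, 3.14, 3.14, 3.14, 3.14, 3.14].

### API

Orientations are given as [roll, pitch, yaw] about the fixed x, y, z axes, in that order (R = Rz(yaw) Ry(pitch) Rx(roll)).
In Python, from cell import * gives the robot as it stands.
- The arm moves only by the tool apply_moves, never from a script. Its argument "targets" is a list of rows, each a list of 6 numbers: the shift along the tool's x, y, z in units of 40 mm (1.0 is 40 mm), then the turn, a rotation vector about the tool's x, y, z in units of 8 degrees (1.0 is 8 degrees). A call has 1 to 12 rows; each row shifts and turns the commanded pose from where the row before left it, along the tool's axes as they then stand; what a row does not reach is not made up. A row lasts 1/8 s, in which the tool goes at most 62.5 mm and 10.7 degrees, less where a joint would pass 70% of its speed; a pose out of reach is approached as far as the arm can. A call is refused whole if a number of a shift passes 1 or a number of a turn 1, either way. A call with a gripper value outside its range is refused whole. "jaw" is the gripper command: -1 is shut, 1 is fully open, values between are in proportion, set as the call begins (left out, the last holds). The fingers move at their own pace and stop on an object; the grip force is fixed at half the most. Time passes only in rows, so rows that do not move let the fingers close. It gives the time, the measured TCP pose, the force and the opening at its end, in the units of the state.
- read_state(): the state, without advancing time (a new reading comes with each control period).
- get_image(name): name is "scene" or "top" or "wrist"; returns the picture (420x560x3 uint8, red, green, blue); there is no depth.
- calibration(name): a dict with "fx", "fy", "cx", "cy" (pixels), "world_from_camera" (4x4, takes a point from camera to world coordinates). Camera axes: x right, y down, z forward; pixel columns grow to the right and rows downward; lengths in mm; the calibration is good to about 2 mm. A picture is of the moment at which its call begins: read the wrist's pose just before it. calibration takes no time and is no camera call; for the wrist camera it gives the pose at the moment of the call.
- finish_job(): hands the job in, once; it reports no verdict.
The state is a dict: "clock": time; "qpos": joint angles; "qd": joint speeds; "tau": joint torques, N m; "eef_pos": TCP position; "tool_rot": TCP orientation; "force": force on the tool from outside, world axes, zero at the start; "torque": the same for the moment, N m; "width": finger opening in mm.
Only numpy, scipy, OpenCV 4.12 (cv2) and the standard library are available. Lean on these libraries where they do the work, as an engineer would, in place of code of your own. Each camera call takes 0.05 s, during which the arm holds its last target. There are 200 camera calls.

## Working session

There is one attempt and no reset: what is moved stays moved. The work goes in short steps, Python scripts to look and compute and a tool call to move; the robot and the scene stay as the last step left them, time stands still between calls to the robot, and variables do not carry over. Pictures are saved under pics/ and viewed, about 8 in all and at most 12, crops included, and the job is handed in when it is done.

Besides the shell and the picture viewer there is one more tool, called after "Call:" as name([rows], argument=value, ...), one row to a line, values as JSON. apply_moves: Moves the arm, as the interface text tells. Its arguments: {"type":"object","properties":{"targets":{"type":"array"},"jaw":{"type":"number"}},"required":["targets"]}

```bash
mkdir -p pics; python3 - <<'E'
from cell import *
import cv2
print(read_state())
for n in ("scene","top"):
    im=get_image(n); cv2.imwrite(f"pics/{n}0.png",im[:,:,::-1])
    c=calibration(n); print(n,c)
E
```

```text
{'clock': 0.0, 'qpos': array([-1.26276306,  0.62933889,  0.03846007,  1.51835472, -0.027008  ,
        0.99630072, -0.01997262]), 'qd': array([ 1.30241849e-03,  6.20827870e-04,  1.51739466e-03, -1.20731606e-03,
       -1.08301141e-04,  9.82697537e-05,  6.43014401e-04]), 'tau': array([-6.23463911e-04, -5.63386953e+01,  1.22595448e+00, -1.93440109e+01,
        1.10119113e-02,  1.07644260e-02,  8.17976002e-06]), 'eef_pos': array([237.1091018 , 604.49450159, 204.6984049 ]), 'tool_rot': array([-1.57267929e+00, -2.81477458e-05, -3.73824557e-01]), 'force': array([-0.27753571,  0.28502135, -0.06694477]), 'torque': array([-0.00538335,  0.01042658,  0.04060149]), 'width': 85.54267035215334}
scene {'fx': 499.19942502502664, 'fy': 499.19942502502664, 'cx': 279.66741947218253, 'cy': 216.42657534838764, 'world_from_camera': array([[-8.59756422e-01,  3.13906937e-01, -4.02841569e-01,
         1.01864584e+03],
       [ 5.10172969e-01,  4.91931296e-01, -7.05497797e-01,
         8.28820423e+02],
       [-2.32902777e-02, -8.12075141e-01, -5.83087925e-01,
         7.96015495e+02],
       [ 0.00000000e+00,  0.00000000e+00,  0.00000000e+00,
         1.00000000e+00]])}
top {'fx': 398.567112276626, 'fy': 398.567112276626, 'cx': 281.8633532685412, 'cy': 204.31696499287145, 'world_from_camera': array([[ 2.00712767e-02, -9.91695142e-01,  1.27034993e-01,
         4.55804596e+02],
       [-9.99787573e-01, -1.93129292e-02,  7.19860652e-03,
         5.42152961e+00],
       [-4.68540528e-03, -1.27152492e-01, -9.91872114e-01,
         1.02909186e+03],
       [ 0.00000000e+00,  0.00000000e+00,  0.00000000e+00,
         1.00000000e+00]])}
```

View pics/top0.png

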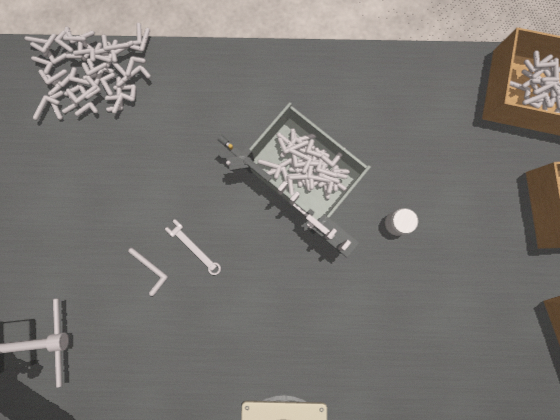

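View pics/scene0.png

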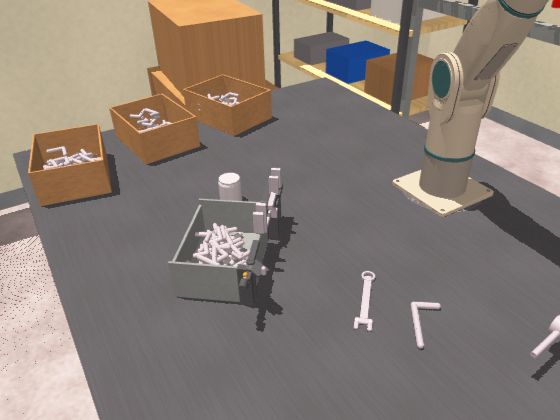

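The top view shows the pen around (310,165), with its mouth running from the detent post (230,145) to the bolt catch (345,240). The wrench is at (195,248), the pin at (150,270) and the tin at (402,222). I'll enlarge it.

```bash
python3 - <<'E'
import cv2
im=cv2.imread("pics/top0.png")[90:270,200:440]
cv2.imwrite("pics/topc.png",cv2.resize(cv2.convertScaleAbs(im,alpha=1.5,beta=20),None,fx=3.33,fy=3.33,interpolation=cv2.INTER_CUBIC))
im=cv2.imread("pics/scene0.png")[155:335,160:310]
cv2.imwrite("pics/scc.png",cv2.resize(cv2.convertScaleAbs(im,alpha=1.5,beta=20),None,fx=3.33,fy=3.33,interpolation=cv2.INTER_CUBIC))
E
```

```text
(no output)
```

View pics/topc.png

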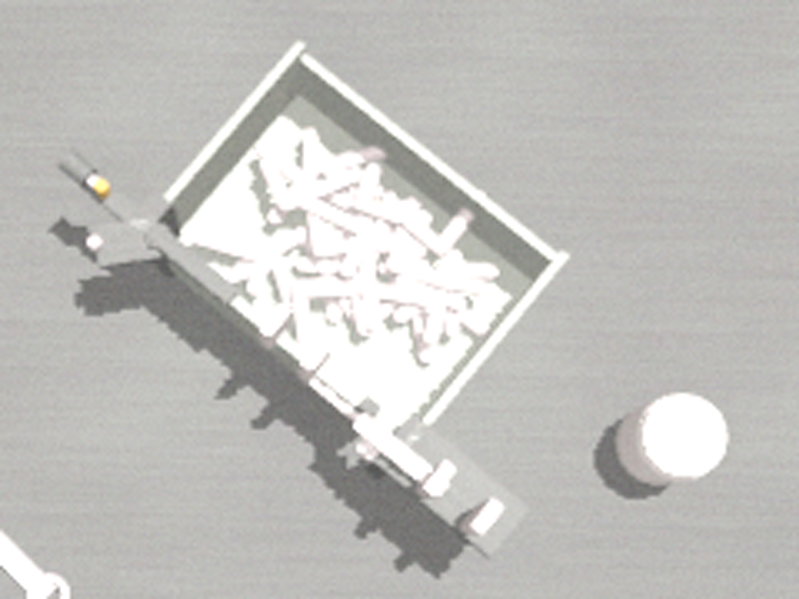

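View pics/scc.png

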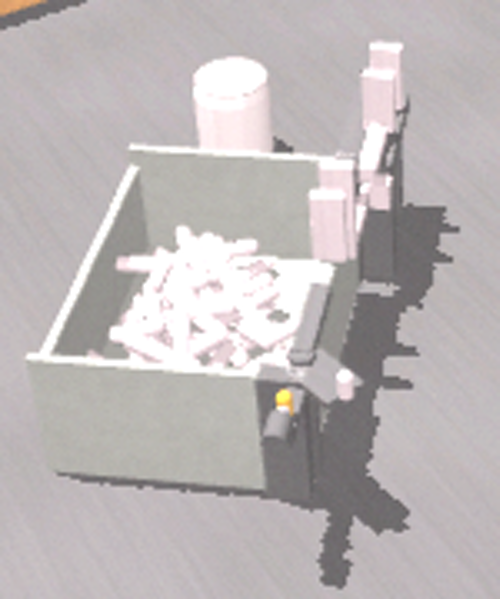

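The crop shows the bolt plates with tops near (440,477) and (486,516), and the back corners of the pen at (300,45) and (565,257). The scene crop shows the bolt plates at (387,47)/(379,75) and the grip plates at (336,165)/(327,195). Next I fit the pen pose.

```bash
cat >h.py <<'E'
from cell import *
import numpy as np, cv2
from scipy.spatial.transform import Rotation as R
def ray(c,u,v,z):
    M=c["world_from_camera"]; d=M[:3,:3]@[(u-c["cx"])/c["fx"],(v-c["cy"])/c["fy"],1]; o=M[:3,3]
    return o+d*(z-o[2])/d[2]
def proj(c,p):
    M=c["world_from_camera"]; q=M[:3,:3].T@(np.asarray(p)-M[:3,3]); return np.array([c["fx"]*q[0]/q[2]+c["cx"],c["fy"]*q[1]/q[2]+c["cy"]])
E
python3 - <<'E'
from h import *
t=calibration("top");s=calibration("scene")
T=lambda x,y,z:ray(t,200+x/3.333,90+y/3.333,z).round(1)
S=lambda x,y,z:ray(s,160+x/3.333,155+y/3.333,z).round(1)
print("bolt top",T(440,477,160),T(486,516,160)); print("bolt sc",S(387,47,160),S(379,75,160))
print("grip sc",S(336,165,156),S(327,195,156))
print("corners",T(300,45,90),T(565,257,90),T(168,200,85),T(430,420,85)); 
print("pin/hinge",T(145,225,118),T(70,163,118),T(98,185,118))
E
```

```text
bolt top [506.  -98.7 160. ] [ 481.3 -128.7  160. ]
bolt sc [ 482.5 -121.3  160. ] [508.  -89.3 160. ]
grip sc [589.   -8.7 156. ] [611.2  19.1 156. ]
corners [825.9  -2.7  90. ] [ 670.3 -196.4   90. ] [708.3  91.4  85. ] [ 550.9 -100.4   85. ]
pin/hinge [681.2 104.  118. ] [725.  158.5 118. ] [709.4 138.1 118. ]
```

Both cameras agree within about 8 mm, and the plate spacings of 39 and 36 mm match. Yaw is about -0.68, bolt_mid about (490,-115), grip_mid about (604,10) and the hinge about (679,103). I'll move above the bolt catch.

Call:
apply_moves([
  [1,-0.2,-1,0,0,0],
  [1,-0.2,-1,0,0,0],
  [1,-0.2,-1,0,0,0],
  [1,-0.2,-1,0,0,0],
  [1,-0.2,-1,0,0,0],
  [1,-0.2,-1,0,0,0],
  [1,0,-1,0,0,0],
  [1,0,-1,0,0,0],
  [1,0,-1,0,0,0],
  [1,0,-1,0,0,0],
  [1,0,-1,0,0,0],
  [1,0,-1,0,0,0],
], jaw=1)

```text
clock: 1.6
eef_pos: [509.2, -18.6, 253.4]
tool_rot: [-1.571, 0.0, -0.374]
force: [1.0, -0.0, -0.7]
width: 85.8
```

Call:
apply_moves([
  [0.2,0,-1,0,0.7,0],
  [0,0,-1,0,0.75,0],
  [0,0,0,0,0.75,0],
  [0,0,0,0,0,0],
])

```text
clock: 2.1
eef_pos: [483.3, -93.0, 253.4]
tool_rot: [-1.571, 0.0, -0.681]
force: [-0.2, -0.4, -0.1]
width: 85.5
```

```bash
python3 - <<'E'
from h import *
import pickle
s=read_state();c=calibration("wrist")
im=get_image("wrist"); cv2.imwrite("pics/w1.png",im[:,:,::-1]); pickle.dump(c,open("w1.pkl","wb"))
print(s["clock"],s["eef_pos"],s["tool_rot"],s["qpos"])
for p in ([481.9,-125,160],[506.5,-94,160],[611,19,156],[589,-9,156]): print(proj(c,p))
E
```

```text
2.1 [483.27023696 -92.95122175 253.38774293] [-1.57104136e+00  4.95019903e-04 -6.80640856e-01] [-0.07363198  0.3546511   0.2817337   1.88867319 -0.12210787  0.9153374
  1.15627292]
[247.20147646 223.54371613]
[291.18404091 223.14094376]
[457.60181921 232.24640368]
[418.86531231 232.77319225]
```

View pics/w1.png

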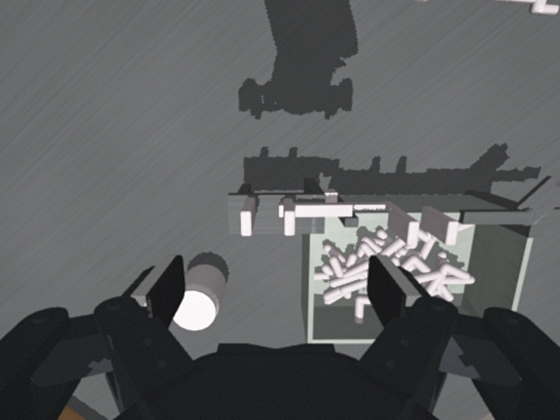

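The bolt plates appear at about (246,223) and (289,222), matching the prediction within 2 px. The grip plates are near (400-460,225-240), so I'll enlarge that region.

```bash
python3 - <<'E'
import cv2
im=cv2.imread("pics/w1.png")[180:260,220:560]
im=cv2.resize(cv2.convertScaleAbs(im,alpha=.95),None,fx=2.35,fy=2.35,interpolation=cv2.INTER_CUBIC)
a=cv2.imread("pics/w1.png")[185:265,225:325]; b=cv2.imread("pics/w1.png")[185:265,380:480]
import numpy as np
cv2.imwrite("pics/w1c.png",np.hstack([cv2.resize(x,None,fx=4,fy=4,interpolation=cv2.INTER_CUBIC) for x in (a,b)]))
E
```

```text
(no output)
```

View pics/w1c.png

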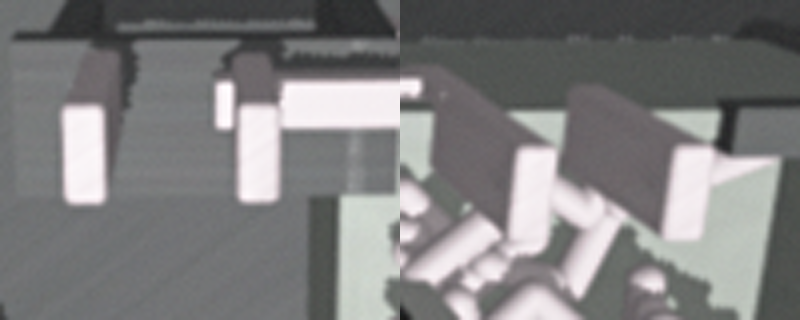

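The white top faces are clear: bolt plates at (246,223) and (289.5,223), sprung grip plate at (413,233), fixed grip plate at (452,233).

```bash
python3 - <<'E'
from h import *
import pickle
c=pickle.load(open("w1.pkl","rb"))
P=lambda x,y,o,z:ray(c,o+x/4,185+y/4,z)
a,b=P(84,153,225,160),P(258,153,225,160); g,f=P(133,192,380,156),P(288,192,380,156)
print(a,b,g,f)
for p,q in((a,b),(g,f)):
    d=q-p; print(np.linalg.norm(d), np.arctan2(d[1],d[0])-np.pi/2)
d=f-a; print("yaw overall",np.arctan2(d[1],d[0])-np.pi/2,np.linalg.norm(d))
y=d/np.linalg.norm(d);y[2]=0
bm=a+13*y; gm=f-12*y; print("bolt_mid",bm,"grip_mid",gm,"hinge",gm+120*y)
r=read_state(); Rt=R.from_euler("xyz",r["tool_rot"]).as_matrix()
t=bm.copy();t[2]=126; print("shift",Rt.T@(t-r["eef_pos"])/40)
E
```

```text
[ 481.00821375 -125.65997826  160.        ] [505.62796752 -95.24142344 160.        ] [585.93438779 -13.14015806 156.        ] [608.39800173  14.61460008 156.        ]
39.13337134335487 -0.6804260763658827
35.70630967753752 -0.6804227562455606
yaw overall -0.7372974322086568 189.52866645910044
bolt_mid [ 489.74603307 -116.03837562  160.        ] grip_mid [600.33232236   5.73312072 156.        ] hinge [680.98911609  94.54791436 156.        ]
shift [ 0.49382494  3.18428325 -0.36151029]
```

Yaw is -0.68 (confirmed by both plate pairs), bolt_mid is (489,-116) and grip_mid about (601,5). Going down on the bolt and squeezing it.

Call:
apply_moves([
  [0.47,0,-0.35,0,0,0],
  [0,0.8,0,0,0,0],
  [0,0.8,0,0,0,0],
  [0,0.8,0,0,0,0],
  [0,0.78,0,0,0,0],
  [0,0,0,0,0,0],
])

```text
clock: 2.9
eef_pos: [487.8, -114.3, 124.6]
tool_rot: [-1.573, 0.005, -0.678]
force: [-0.4, 0.8, 0.0]
width: 85.4
```

Call:
apply_moves([
  [0,0,0,0,0,0],
  [0,0,0,0,0,0],
  [0,0,0,0,0,0],
  [0,0,0,0,0,0],
  [0,0,0,0,0,0],
  [0,0,0,0,0,0],
  [0,0,0,0,0,0],
  [0,0,0,0,0,0],
], jaw=-1)

```text
clock: 3.9
eef_pos: [489.9, -117.1, 128.5]
tool_rot: [-1.571, -0.003, -0.681]
force: [-3.4, -1.7, 13.3]
width: 32.7
```

Call:
apply_moves([
  [0,0,0,0,0,0],
  [0,0,0,0,0,0],
  [0,0,0,0,0,0],
  [0,0,0,0,0,0],
])

```text
clock: 4.4
eef_pos: [489.9, -117.1, 128.5]
tool_rot: [-1.571, -0.003, -0.681]
force: [-2.9, -1.1, 13.0]
width: 32.9
```

```bash
python3 - <<'E'
from h import *
im=get_image("wrist"); cv2.imwrite("pics/w2.png",im[60:360,80:480,::-1].repeat(2,0).repeat(2,1)); print(read_state())
E
```

```text
{'clock': 4.45, 'qpos': array([ 0.02119066,  0.54352892,  0.22831291,  2.00631989, -0.20345361,
        0.61033873,  1.27438067]), 'qd': array([-0.00060775, -0.00111438,  0.0003167 ,  0.00024432, -0.00115084,
       -0.00166586, -0.00157186]), 'tau': array([ -0.75163398, -39.02282953,   1.51719332, -11.77862942,
        -0.65881943,  -0.72745135,  -0.06370645]), 'eef_pos': array([ 489.87935478, -117.09046368,  128.51940418]), 'tool_rot': array([-1.57070767, -0.00298075, -0.68108236]), 'force': array([-2.02375123, -1.62458042, 13.24690155]), 'torque': array([-0.57126123,  0.76715257,  0.07349707]), 'width': 33.11288421574655}
```

View pics/w2.png

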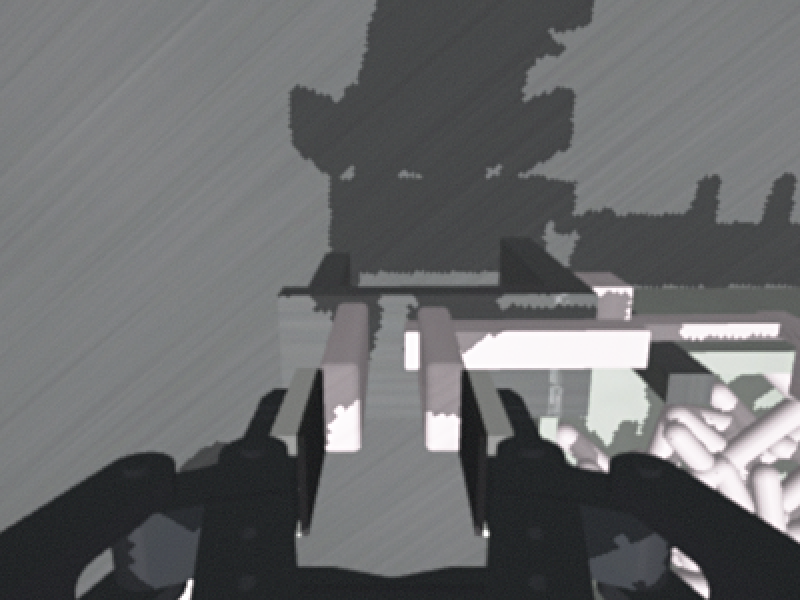

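The plates sit parallel between the pads. At 2x, their top edges are at 327-360 and 425-460, row 430. I'll measure the spacing.

```bash
python3 - <<'E'
from h import *
c=calibration("wrist")
P=[ray(c,80+x/2,60+425/2,160) for x in (326,360,426,460)]
print([np.linalg.norm(p-P[0]).round(1) for p in P], P)
q=np.array([-.629,-.777])
print([(p[:2]-[489.9,-117.1])@-q for p in P])
E
```

```text
[np.float64(0.0), np.float64(8.4), np.float64(24.6), np.float64(33.0)] [array([ 481.95463152, -131.62133294,  160.        ]), array([ 487.22423756, -125.11901697,  160.        ]), array([ 497.45396289, -112.4962695 ,  160.        ]), array([ 502.72407386, -105.99333049,  160.        ])]
[np.float64(-16.28071246821892), np.float64(-7.913830755403861), np.float64(8.328541251995324), np.float64(16.69622466344526)]
```

Plate centre spacing is about 25-26 mm (26 means drawn, 40 means shut), so the bolt is fully drawn. I'll open, raise, and go above the grip.

Call:
apply_moves([
  [0,0,0,0,0,0],
  [0,0,0,0,0,0],
  [0,0,0,0,0,0],
  [0,0,0,0,0,0],
  [0,-1,0,0,0,0],
  [0,-1,0,0,0,0],
  [0,-1,0.5,0,0,0],
  [0.25,0,1,0,0,0],
  [0,0,1,0,0,0],
  [0,0,1,0,0,0],
  [0,0,0.6,0,0,0],
  [0,0,0,0,0,0],
], jaw=1)

```text
clock: 5.95
eef_pos: [600.8, 7.7, 245.6]
tool_rot: [-1.571, 0.001, -0.677]
force: [-0.5, 0.0, -0.0]
width: 85.6
```

```bash
python3 - <<'E'
from h import *
import pickle
s=read_state();c=calibration("wrist"); im=get_image("wrist"); pickle.dump(c,open("w3.pkl","wb"))
print(s["clock"],s["eef_pos"],s["tool_rot"],s["width"],proj(c,[608,15,156]),proj(c,[586,-13,156]),proj(c,[482,-125,160]),proj(c,[497.5,-105.5,160]))
cv2.imwrite("pics/w3full.png",im[:,:,::-1])
cv2.imwrite("pics/w3.png",cv2.resize(im[170:270,50:350,::-1],None,fx=2.66,fy=2.66,interpolation=cv2.INTER_CUBIC))
E
```

```text
5.95 [600.80673769   7.749318   245.64966656] [-1.57072492e+00  9.61139792e-04 -6.77424356e-01] 85.55171808290785 [287.45468993 205.30966337] [246.65448453 205.7556251 ] [ 66.69529845 194.64077277] [ 95.95433003 194.47888521]
```

View pics/w3.png

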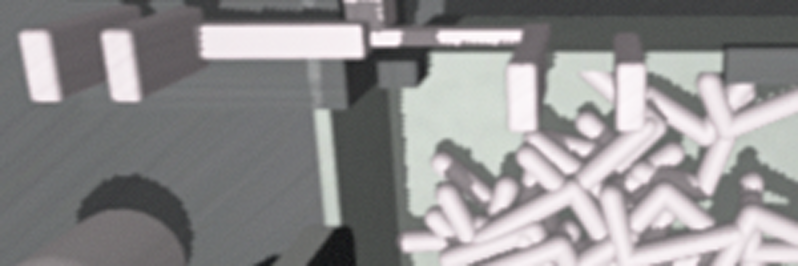

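The bolt plates are 30.5 px apart (26 mm, so still drawn after release). The grip tops are at (246.6,206.5) and (286.8,206.5), within 1 px of prediction. Going down and squeezing the grip.

Call:
apply_moves([
  [0.05,0,-0.05,0,0,0],
  [0,0.8,0,0,0,0],
  [0,0.8,0,0,0,0],
  [0,0.8,0,0,0,0],
  [0,0.7,0,0,0,0],
  [0,0,0,0,0,0],
])

```text
clock: 6.75
eef_pos: [598.4, 1.2, 120.9]
tool_rot: [-1.574, 0.003, -0.683]
force: [-0.2, 0.3, 0.2]
width: 85.4
```

Call:
apply_moves([
  [0,0,0,0,0,0],
  [0,0,0,0,0,0],
  [0,0,0,0,0,0],
  [0,0,0,0,0,0],
  [0,0,0,0,0,0],
  [0,0,0,0,0,0],
  [0,0,0,0,0,0],
  [0,0,0,0,0,0],
], jaw=-1)

```text
clock: 7.75
eef_pos: [603.2, 4.4, 125.0]
tool_rot: [-1.566, -0.003, -0.68]
force: [-0.0, 1.0, 9.5]
width: 31.1
```

```bash
python3 - <<'E'
from h import *
s=read_state();print(s["eef_pos"],s["tool_rot"],s["force"],s["width"],s["qpos"])
E
```

```text
[603.21856994   4.37996417 125.03776454] [-1.56565778 -0.00330245 -0.67974342] [-0.02509699  1.03475309  9.4950812 ] 31.107010936034815 [-0.19185816  0.66475025  0.2233143   1.74233222 -0.20421954  0.75126424
  1.02549051]
```

Squeezed (width 31.1, about 34 with the same 3 mm offset seen at the bolt). Swinging on the 120 mm arc, 4° per row.

Call:
apply_moves([
  [-0.209,0,0.007,0,0.5,0],
  [-0.209,0,0.007,0,0.5,0],
  [-0.209,0,0.007,0,0.5,0],
  [-0.209,0,0.007,0,0.5,0],
  [-0.209,0,0.007,0,0.5,0],
  [-0.209,0,0.007,0,0.5,0],
])

```text
clock: 8.5
eef_pos: [571.7, 42.0, 125.0]
tool_rot: [-1.565, -0.002, -1.101]
force: [0.6, 0.5, 10.4]
width: 31.0
```

```bash
python3 - <<'E'
from h import *
s=read_state();print(s["eef_pos"],s["tool_rot"],s["force"],s["torque"],s["width"])
h=np.array([676.3,98.5]); d=s["eef_pos"][:2]-h; print(np.linalg.norm(d), "gate",-(np.arctan2(d[1],d[0])-np.arctan2(-.777,-.629)))
E
```

```text
[571.66035481  41.99915792 124.99976815] [-1.56537391 -0.00198927 -1.10065361] [ 0.58504842  0.54169283 10.40210182] [-0.20183257  0.19931073  0.3141036 ] 31.011885955336023
118.91930247780333 gate 0.39517562571773546
```

The arc is clean (radius 119, turned about 0.4 rad, low side force). Continuing through the detent.

Call:
apply_moves([
  [-0.209,0,0.007,0,0.5,0],
  [-0.209,0,0.007,0,0.5,0],
  [-0.209,0,0.007,0,0.5,0],
  [-0.209,0,0.007,0,0.5,0],
  [-0.209,0,0.007,0,0.5,0],
  [-0.209,0,0.007,0,0.5,0],
  [-0.209,0,0.007,0,0.5,0],
  [-0.209,0,0.007,0,0.5,0],
  [-0.209,0,0.007,0,0.5,0],
])

```text
clock: 9.62
eef_pos: [558.6, 115.1, 125.0]
tool_rot: [-1.568, 0.002, -1.729]
force: [-3.7, -2.0, 13.7]
width: 31.2
```

```bash
python3 - <<'E'
from h import *
s=read_state();print(s["eef_pos"],s["tool_rot"],s["force"],s["torque"],s["width"])
h=np.array([676.3,98.5]); d=s["eef_pos"][:2]-h; print(np.linalg.norm(d), "gate",-(np.arctan2(d[1],d[0])-np.arctan2(-.777,-.629)))
E
```

```text
[558.5891588  115.0575925  124.98427188] [-1.56847682  0.0019418  -1.72937244] [-3.69017017 -2.008738   13.71897626] [-0.25920761  0.87586162  0.26423865] 31.208333745862287
118.86965973342305 gate -5.253163797582305
```

Gate is at about 1.03-1.05 rad, still squeezed. I'll continue to about 1.4 and let it settle.

Call:
apply_moves([
  [-0.209,0,0.007,0,0.5,0],
  [-0.209,0,0.007,0,0.5,0],
  [-0.209,0,0.007,0,0.5,0],
  [-0.209,0,0.007,0,0.5,0],
  [-0.209,0,0.007,0,0.5,0],
  [0,0,0,0,0,0],
  [0,0,0,0,0,0],
  [0,0,0,0,0,0],
  [0,0,0,0,0,0],
])

```text
clock: 10.75
eef_pos: [571.5, 154.8, 125.0]
tool_rot: [-1.571, 0.003, -2.076]
force: [-3.8, 0.1, 14.8]
width: 30.9
```

```bash
python3 - <<'E'
from h import *
s=read_state();print(s["clock"],s["eef_pos"],s["tool_rot"],s["force"],s["width"],abs(s["qd"]).max())
h=np.array([676.3,98.5]); d=s["eef_pos"][:2]-h; print(np.linalg.norm(d), "gate",-(np.arctan2(d[1],d[0])-np.arctan2(-.777,-.629))%6.283)
t=get_image("top"); sc=get_image("scene")
a=cv2.resize(t[90:300,120:440],(800,525))
cv2.imwrite("pics/end.png",a[:,:,::-1])
b=get_image("wrist"); cv2.imwrite("pics/endw.png",cv2.resize(b[60:360,80:480,::-1],None,fx=2,fy=2))
E
```

```text
10.75 [571.4828051  154.82336896 125.00770236] [-1.57093908  0.00300198 -2.07627225] [-3.82989257  0.13933682 14.78426436] 30.856928545837345 0.0009841621691198607
118.99145446895777 gate 1.3831679510559223
```

View pics/end.png

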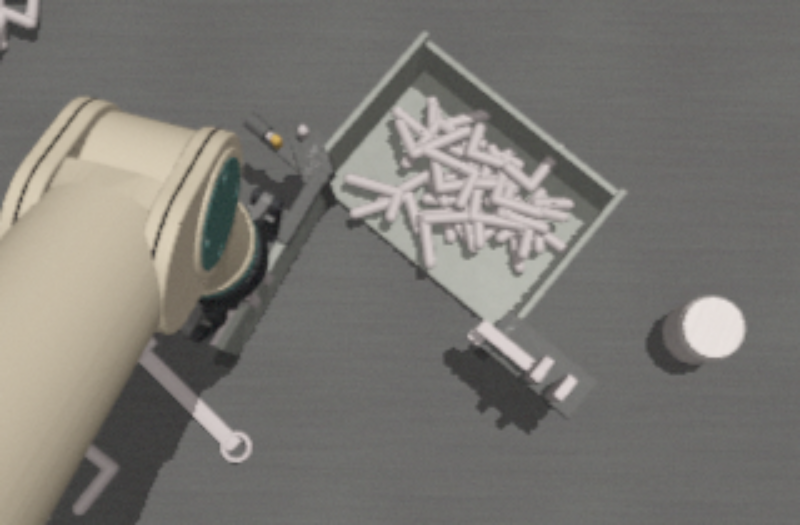

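View pics/endw.png

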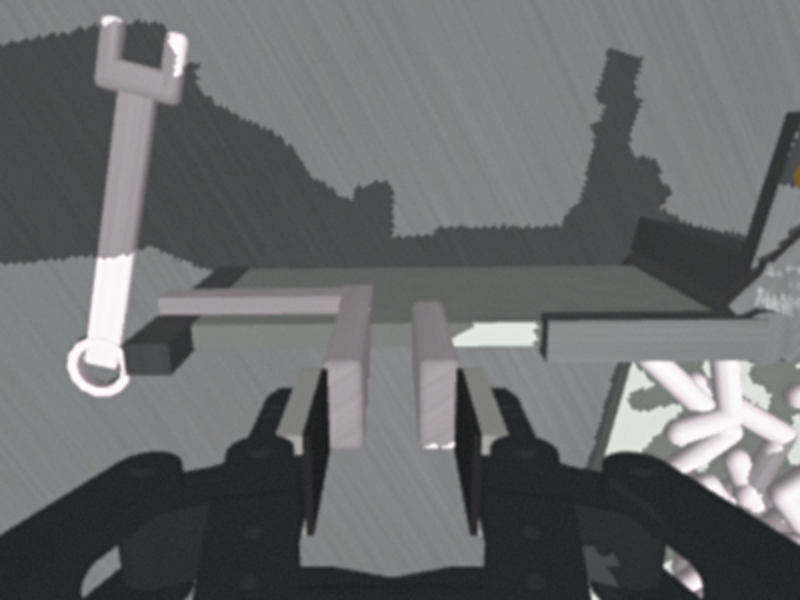

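The gate is square to the mouth, with both grip plates squeezed between the pads. The bolt plates are still close together, and the wrench ring at (214,268), the pin and the tin are where they started. Handing in.

```bash
python3 -c "
from cell import *
print(finish_job()); print(read_state()['width'])"
```

```text
the job is handed in; nothing more can be done
None
the job is handed in; nothing more can be done
```

The gate is wide open at about 1.38 rad, and the job was handed in at about 11 s with the arm still holding it by the squeezed grip. No verdict is reported, so this rests on my own checks.

- **What I did:** I squeezed the bolt catch first and released it. Then I squeezed the gate's grip and swung the gate along its 120 mm arc, through the detent.
- **Bolt:** after I released it, its plates measured about 26 mm between centres, where 26 means drawn and 40 means shut. They still looked close together in the last top picture.
- **Gate and grip:** the gripper's position put the gate at 1.38 rad with the arm still. The grip plates were squeezed between the pads.
- **Bystanders:** the tin and the wrench's ring end look unmoved. The arm partly hid the pin and the rest of the wrench in the last top picture; what showed was in place.
- **Disagreement:** the finger opening read about 3 mm under the given plate sizes in both squeezes (33 for 36 mm, 31 for 34 mm). I took this as a sensor or pad offset, because the pictures agreed with full squeezes.
- **Side effect:** squeezing also lifted the tool 2.5–4 mm above where I aimed it, with about 10–15 N of vertical force. This caused no trouble.

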